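Shut the culture-dish case and secure its lid with the turnbuttons

TASK

The blue transport case with the three culture dishes stands open. Swing its lid down until it is fully home, then turn both orange turnbuttons at the front so that each wing points straight in over the edge of the lid and holds it shut. Leave the timer and the blue-capped bottle beside the case standing where they are.

Things in the scene. Friction and masses are not known exactly. Their poses are not given: they have to be found in the camera images.
- case: blue transport case, fixed to the worktop: tub 150 (x) x 220 (y) x 55 mm high, dishes inside. Origin: centre of its underside; x points to its hinged rear, -x to its front, y to its own left, z up. At the front, y = +75 and -75 mm, two bosses (36 x 40 mm, top at 62 mm) reach to x = -110 mm and carry the turnbuttons
- lid (a joint): lid, blue frame with clear pane, 220 mm wide, hinged along the case's rear. Rad: 0 = shut, level (top 63 mm above the worktop), 1.57 = upright; starts open at 0.9 to 1.4, stiff hinge keeps any angle. A wing turned in too early stops it from shutting; wings pass 3 mm above the shut lid and are stopped by one that is not home
- lid_hinge (a point): middle of the lid's hinge axis (the axis lies along case y), 81 mm behind the case's centre, 56 mm above the worktop
- lid_front_edge (a point): middle of the lid's front edge on its outer face (upper face when shut), 156 mm from the hinge axis; the panel is 8 mm thick, its outer face 7 mm outside the plane through the hinge axis. A lip 50 mm wide and 6 mm thick reaches 11 mm further
- left_button (a joint): left turnbutton, on the front at case y +75 mm: orange wing, 14 mm wide, 6 mm thick, turning level about its pivot and reaching 40 mm from it; upright knob (12 mm thick, 19 mm tall) 30 mm from the pivot. Rad about case z: 0 = points straight over the lid (case +x), +1.57 = case +y; starts at +1.4..+2.6, turns -1.3 to 2.9, stays where left, no catch at 0
- left_pivot (a point): left turnbutton's pivot axis, on the wing's upper face, 72 mm above the worktop
- left_knob (a point): centre of the top of the left turnbutton's knob, 91 mm above the worktop
- right_button (a joint): right turnbutton, on the front at case y -75 mm: orange wing, 14 mm wide, 6 mm thick, turning level about its pivot and reaching 40 mm from it; upright knob (12 mm thick, 19 mm tall) 30 mm from the pivot. Rad about case z: 0 = points straight over the lid (case +x), +1.57 = case +y; starts at -1.4..-2.6, turns -2.9 to 1.3, stays where left, no catch at 0
- right_pivot (a point): right turnbutton's pivot axis, on the wing's upper face, 72 mm above the worktop
- right_knob (a point): centre of the top of the right turnbutton's knob, 91 mm above the worktop
- timer: white lab timer lying loose beside the case, 62 x 66 x 18 mm, origin at the centre of its underside, z up. To be left alone
- blue_bottle: white bottle with a blue cap standing loose beside the case, 52 mm across, 118 mm tall, origin at the centre of its underside, z up. To be left alone

How it is judged:
By the outcome, as a careful person would: the job done as asked, in the order asked, and still so for the second after the job is handed in, with the robot touching nothing.
It also fails if it takes over 61 s, if anything falls off the work surface, if the arm or the gripper's body presses on something with over 40 N, if the wrist force passes 120 N, or if a joint passes its speed limit or range.

ROBOT

A 7-joint arm with a two-finger parallel gripper is mounted at the origin on a cart in front of the work surface, level with it; the furniture and walls round the work are solid. World frame = base frame: x ahead of the robot, y to its left, z up, the work surface at z = 0. Lengths are in m, angles in rad, forces in N, time in s.
With the tool pointing down it reaches from about 0.425 to 0.95 m from the base axis. Payload 4.7 kg.
Tool frame: the origin (TCP) lies on the front face of the gripper's body, between the roots of the fingers; the fingertips stand 73 mm ahead of it and the grasp point (between the pads) lies env.tcp_to_grasp ahead of it (env.tcp_to_grasp is the distance from the TCP to the grasp point, in m); x points along the fingers, y is the direction in which the jaws open and shut, and the axes are right-handed (so a half turn about x gives the same grasp; the last joint's range is limited). The gripper opens to 85 mm and grips with 20 to 120 N. Pads are 22 mm wide; open, the fingers measure 114 mm over their backs; the gripper's body (76 mm by 85 mm) begins 54 mm behind the grasp point. The pads swing forward as they close: fully open they stand 13 mm farther back than shut.
Start: joints at [-1.304, 0.469, -0.049, 1.532, 0.024, 1.141, -0.082], TCP at [0.197, 0.646, 0.304] pointing down, gripper open.
Joint ranges: [-2.59, 2.59], [-0.33, 1.99], [-1.39, 1.29], [0.1, 2.45], [-1.04, 4.18], [0.21, 1.99], [-2.66, 2.66]. Speed limits (rad/s): [2.57, 2.57, 3.14, 3.14, 3.14, 3.14, 3.14].

INTERFACE

Orientations are given as [roll, pitch, yaw] about the fixed x, y, z axes, in that order (R = Rz(yaw) Ry(pitch) Rx(roll)).
In Python, from workcell import readout, eyes, finish_job, env gives the robot as it stands. The module is installed in compiled form; this text tells all that it offers.
- The arm moves only by the tool jog_arm, never from a script. Its argument "deltas" is a list that holds one entry, the list of rows, each a list of 4 numbers: the shift along the tool's x, y, z in units of 40 mm (1.0 is 40 mm), then the turn about the tool's x in units of 8 degrees (1.0 is 8 degrees). A call has 1 to 5 rows; each row shifts and turns the commanded pose from where the row before left it, along the tool's axes as they then stand; what a row does not reach is not made up. A row lasts 1/8 s, in which the tool goes at most 62.5 mm and 10.7 degrees, less where a joint would pass 70% of its speed; a pose out of reach is approached as far as the arm can. A call is refused whole if a number of a shift passes 1 or a number of a turn 1, either way. A call with a gripper value outside its range is refused whole. "claw" is the gripper command: -1 is shut, 1 is fully open, values between are in proportion, set as the call begins (left out, the last holds). The fingers move at their own pace and stop on an object; "newtons" is the grip in N (left out, the last holds). Time passes only in rows, so rows that do not move let the fingers close. It gives the time, the measured TCP pose, the force and the opening at its end, in the units of the state.
- readout.get_state(): the state, without advancing time (a new reading comes with each control period).
- eyes.grab_frame(name): name is "scene" or "top" or "wrist"; returns the picture (400x640x3 uint8, red, green, blue); there is no depth.
- eyes.camera_info(name): a dict with "vfov" (degrees; the focal length in pixels is half the picture's height over the tangent of half this angle, whatever the lens; pixels are square), "cx", "cy" (the principal point, pixels), "R" (3x3) and "t" (3): a world point X has camera coordinates R X + t. Camera axes: x right, y down, z forward; pixel columns grow to the right and rows downward; lengths in m; the calibration is good to about 2 mm. A picture is of the moment at which its call begins: read the wrist's pose just before it. camera_info takes no time and is no camera call; for the wrist camera it gives the pose at the moment of the call.
- finish_job(): hands the job in, once; it reports no verdict.
The state is a dict: "t": time; "qpos": joint angles; "dq": joint speeds; "effort": joint torques, N m; "tcp_pos": TCP position; "eef_rot": TCP orientation; "force": force on the tool from outside, world axes, zero at the start; "torque": the same for the moment, N m; "width": finger opening in m.
Only numpy, scipy, OpenCV 4.12 (cv2) and the standard library are available. Lean on these libraries where they do the work, as an engineer would, in place of code of your own. Each camera call takes 0.05 s, during which the arm holds its last target. There are 200 camera calls.

## Working session

There is one attempt and no reset: what is moved stays moved. The work goes in short steps, Python scripts to look and compute and a tool call to move; the robot and the scene stay as the last step left them, time stands still between calls to the robot, and variables do not carry over. Pictures are saved under pics/ and viewed, about 8 in all and at most 12, crops included, and the job is handed in when it is done.

Besides the shell and the picture viewer there is one more tool, called after "Request:" as name(argument=value, ...) on one line, values as JSON. jog_arm: Moves the arm, as the interface text tells. Its arguments: {"type":"object","properties":{"deltas":{"type":"array","items":{"type":"array","items":{"type":"array","items":{"type":"number"}}}},"claw":{"type":"number"},"newtons":{"type":"number"}},"required":["deltas"]}

```bash
mkdir -p pics
cat > h.py <<'E'
import numpy as np, cv2
from workcell import readout, eyes, finish_job, env
def grab(n,save):
    i=eyes.camera_info(n); im=eyes.grab_frame(n); cv2.imwrite('pics/'+save+'.png',im[:,:,::-1]); np.save('pics/'+save+'.npy',im)
    return im,i
def cast(i,u,v,z):
    f=200/np.tan(np.radians(i['vfov'])/2); R=np.array(i['R']);t=np.array(i['t'])
    o=-R.T@t; d=R.T@np.array([(u-i['cx'])/f,(v-i['cy'])/f,1]); return o+d*(z-o[2])/d[2]
def proj(i,X):
    f=200/np.tan(np.radians(i['vfov'])/2); c=np.array(i['R'])@np.array(X)+np.array(i['t']); return f*c[:2]/c[2]+[i['cx'],i['cy']]
def blobs(im,lo,hi,amin=20):
    m=cv2.inRange(cv2.cvtColor(im,cv2.COLOR_RGB2HSV),lo,hi)
    n,l,s,c=cv2.connectedComponentsWithStats(m); return [(s[k],c[k],l==k) for k in range(1,n) if s[k][4]>amin]
E
python3 - <<'E'
from h import *
s=readout.get_state(); print(s['t'],s['tcp_pos'],s['eef_rot'],s['width'],env.tcp_to_grasp)
ims=[]
for n in('top','scene'):
    im,i=grab(n,n+'0'); ims.append(im); print(n,i['vfov'],i['cx'],i['cy'],(-np.array(i['R']).T@i['t']).round(3),np.array(i['R']).round(2).tolist())
    for s,c,_ in blobs(im,(5,150,120),(20,255,255)):
        print(s,c.round(1),cast(i,*c,.075).round(3))
cv2.imwrite('pics/both.png',cv2.resize(np.vstack(ims),(480,600))[:,:,::-1])
E
```

```text
0.0 [0.19661042 0.64526782 0.30284828] [-1.53793843  1.56882894 -1.83369887] 0.08520583887424216 0.0539
top 52.73860234835613 323.5613990214772 195.38498628868993 [ 0.503 -0.114  0.939] [[-0.02, -1.0, 0.03], [-1.0, 0.02, -0.06], [0.06, -0.03, -1.0]]
[252 226  17   9  90] [260.2 229.7] [ 0.484 -0.001  0.075]
[330 239  13  16  85] [336.2 245.9] [ 0.445 -0.162  0.075]
scene 47.63878894581063 322.88330689889784 199.74944039929494 [ 0.128 -0.837  0.773] [[0.85, -0.53, -0.01], [-0.35, -0.54, -0.76], [0.4, 0.65, -0.65]]
```

View pics/top0.png

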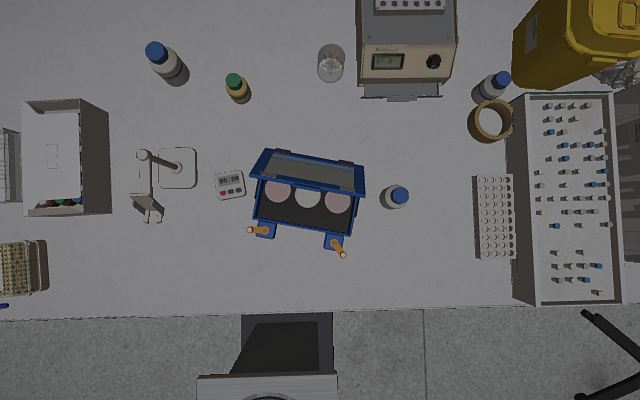

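View pics/scene0.png

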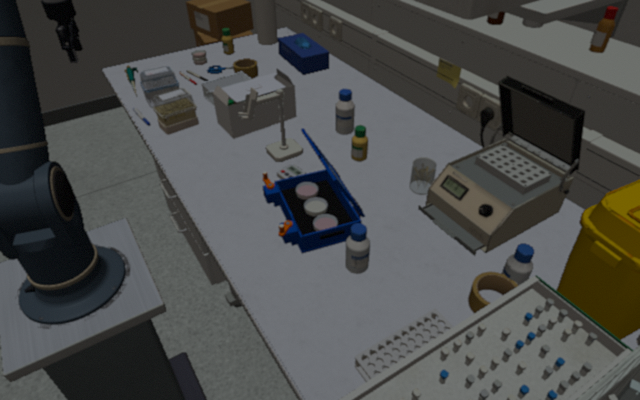

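The top view shows the case at about px (308,195) with its hinge away from the robot. The buttons are at px (258,230) and (337,246), the timer at (230,185) and the bottle at (396,197). Next I'll zoom in for corners.

Run:
```python
from h import *
im=np.load('pics/top0.npy')[135:275,215:415]
im=cv2.convertScaleAbs(im,alpha=1.8)
cv2.imwrite('pics/crop.png',cv2.resize(im,None,fx=4,fy=4,interpolation=cv2.INTER_CUBIC)[:,:,::-1])
```

```text
(no output)
```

View pics/crop.png

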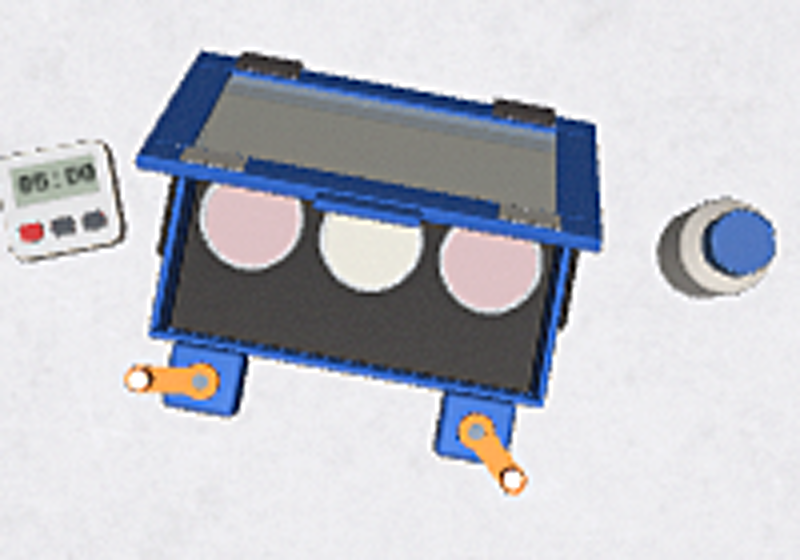

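The crop shows pivots at crop px (200,381) and (476,431), knob tops at (139,379) and (512,481), lid front corners at (138,160) and (600,247), and tub front corners at (152,333) and (543,402).

```bash
cat >> h.py <<'E'
def case(LP,RP):
    y=(LP-RP)[:2]; y/=np.linalg.norm(y); x=np.array([y[1],-y[0]]); return x,y
E
python3 - <<'E'
from h import *
i=eyes.camera_info('top')
c=lambda u,v,z: cast(i,u/4+215-.4,v/4+135-.4,z)
LP,RP=c(200,381,.072),c(476,431,.072);LK,RK=c(139,379,.091),c(512,481,.091)
print(LP,RP,np.linalg.norm(LP-RP),'knob r',np.linalg.norm((LK-LP)[:2]),np.linalg.norm((RK-RP)[:2]))
x,y=case(LP,RP);print('x',x,'yaw',np.arctan2(x[1],x[0]))
for n,K,P in(('L',LK,LP),('R',RK,RP)):
    d=(K-P)[:2];print(n,K,np.arctan2(d@y,d@x))
F1,F2=c(152,333,.055),c(543,402,.055);print('tub front',F1,F2,np.linalg.norm(F1-F2),(F1-LP)[:2]@x,(F2-RP)[:2]@x,(F1+F2)/2)
C=(F1+F2)[:2]/2+x*.075;C2=(LP+RP)[:2]/2+x*.092;print('centre',C,C2)
H=C+x*.081
# lid angle: front outer-edge corners; find th where width 220
A,B=np.array([138,160]),np.array([600,240])
for th in np.arange(.8,1.5,.1):
    z=.056+.156*np.sin(th)+.007*np.cos(th);r=.156*np.cos(th)-.007*np.sin(th)
    p=[np.r_[H-x*r+s*.11*y,z] for s in(1,-1)]
    e=[(proj(i,q)+.4-[215,135])*4 for q in p];print(th.round(1),z.round(3),np.r_[e[0],e[1]].round(0))
for n,(u,v,z) in dict(bottle=(741,242,.118),timer=(60,200,.018),tr=(125,250,.018)).items(): q=c(u,v,z)[:2]-C;print(n,q+C,q@x,q@y)
s=readout.get_state();print(s['qpos'])
E
```

```text
[ 0.48297322 -0.00990397  0.072     ] [ 0.45284008 -0.15658919  0.072     ] 0.14974831760403406 knob r 0.029470487456721497 0.030662016111398994
x [ 0.97954501 -0.2012252 ] yaw -0.20260854289263763
L [0.48519109 0.01948294 0.091     ] 1.6980760910199852
R [ 0.4274895  -0.17383759  0.091     ] -2.341537488726524
tub front [0.50925327 0.01780276 0.055     ] [ 0.46673058 -0.19445034  0.055     ] 0.21647067973033352 0.0201672029519159 0.02122498286669706 [ 0.48799192 -0.08832379  0.055     ]
centre [ 0.5614578  -0.10341568] [ 0.55802479 -0.1017593 ]
0.8 0.173 [132. 221. 588. 305.]
0.9 0.183 [134. 194. 595. 279.]
1.0 0.191 [136. 165. 602. 250.]
1.1 0.198 [140. 134. 610. 220.]
1.2 0.204 [144. 101. 617. 188.]
1.3 0.208 [148.  67. 624. 155.]
1.4 0.211 [154.  33. 630. 121.]
bottle [ 0.54842477 -0.29249853] 0.02528179192025263 -0.1878377318232079
timer [0.58631966 0.07450818] -0.011449457227615716 0.17928725642437582
tr [0.5570196  0.03801643] -0.03280711841751038 0.13764604300212158
[-1.30390287  0.46939693 -0.04858967  1.53354748  0.0240834   1.14097891
 -0.08225673]
```

```bash
cat >> h.py <<'E'
from scipy.spatial.transform import Rotation as Ro
X=np.array([.9795,-.2012]); Y=np.array([.2012,.9795]); C=np.array([.5598,-.1026])
def w(cx,cy,z): return np.r_[C+cx*X+cy*Y,z]
def pose():
    s=readout.get_state(); R=Ro.from_euler('xyz',s['eef_rot']).as_matrix(); return s,np.array(s['tcp_pos']),R
def loc(p): d=np.array(p)[:2]-C; return np.r_[d@X,d@Y,p[2]]
def jaw(R): return np.arctan2(R[1,1],R[0,1])
def plan(targets,L=.073):
    # targets: (case x, case y, z of tip at L, jaw angle in case frame or None)
    s,p,R=pose(); print('t',round(s['t'],2),'tip case',loc(p+L*R[:,0]).round(4),'jaw case',round(jaw(R)+.2026,3),'F',np.round(s['force'],1),'w',round(s['width'],4),'q1,7',np.round([s['qpos'][0],s['qpos'][6]],2))
    for cx,cy,z,ja in targets:
        T=w(cx,cy,z)-L*R[:,0]; a=0
        d=R.T@(T-p)/.04
        if ja is not None:
            a=-(ja-.2026-jaw(R)); a=(a+np.pi/2)%np.pi-np.pi/2
        print(d.round(2),'turn',round(np.degrees(a)/8,2))
        R=R@Ro.from_euler('x',a).as_matrix(); p=T
E
python3 - <<'E'
from h import *
plan([(.05,0,.30,np.pi/2)]); print(pose()[2].round(2))
E
```

```text
t 0.1 tip case [-0.5062  0.6594  0.23  ] jaw case 1.478 F [-0.1  0.2  0.3] w 0.0854 q1,7 [-1.3  -0.08]
[ -1.72 -15.12  15.38] turn -0.67
[[-0.    0.29  0.96]
 [-0.    0.96 -0.29]
 [-1.   -0.    0.  ]]
```

Request:
jog_arm(deltas=[[[-0.4, -0.98, 0.98, -0.67], [-0.4, -0.98, 0.98, 0], [-0.4, -0.98, 0.98, 0], [-0.4, -0.98, 0.98, 0], [-0.4, -0.98, 0.98, 0]]], claw=-1)

```text
t: 0.72
tcp_pos: [0.3457, 0.4098, 0.3841]
eef_rot: [-2.062, 1.57, -2.265]
force: [0.2, -0.5, -0.3]
width: 0.0001
```

Request:
jog_arm(deltas=[[[0, -0.98, 0.98, 0], [0, -0.98, 0.98, 0], [0, -0.98, 0.98, 0], [0, -0.98, 0.98, 0], [0, -0.98, 0.98, 0]]])

```text
t: 1.35
tcp_pos: [0.4981, 0.1786, 0.3837]
eef_rot: [3.078, 1.57, 2.876]
force: [-0.2, 0.9, -0.7]
width: -0.0002
```

Run:
```python
from h import *
plan([(.05,0,.26,np.pi/2)])
```

```text
t 1.35 tip case [-0.1171  0.263   0.3107] jaw case 1.571 F [-0.2  0.9 -0.7] w -0.0002 q1,7 [-0.62  0.99]
[ 1.27 -6.58  4.17] turn 0.0
```

Request:
jog_arm(deltas=[[[0.1, -0.95, 0.6, 0], [0.1, -0.95, 0.6, 0], [0.1, -0.95, 0.6, 0], [0.1, -0.95, 0.6, 0], [0.1, -0.95, 0.6, 0]]])

```text
t: 1.98
tcp_pos: [0.5771, -0.0312, 0.3634]
eef_rot: [3.057, 1.57, 2.855]
force: [0.5, -0.4, -0.1]
width: 0.0002
```

Request:
jog_arm(deltas=[[[0.2, -0.9, 0.6, 0], [0.2, -0.9, 0.6, 0], [0.2, 0, 0, 0], [0, 0, 0, 0]]])

```text
t: 2.48
tcp_pos: [0.609, -0.1092, 0.3386]
eef_rot: [2.95, 1.568, 2.749]
force: [0.2, 0.0, -0.1]
width: -0.0
```

Run:
```python
from h import *
T=[(.04,0,.215,np.pi/2)]
s=.143
for th in np.r_[1.0,.85,.7,.55,.4,.25,.1,0]:
    c,sn=np.cos(th),np.sin(th)
    T.append((.081-s*c+.007*sn+.012*sn,0,.056+s*sn+.007*c-.002,None))
print(np.round(T[1],3))
plan(T)
im,i=grab('wrist','w1')
```

```text
Traceback (most recent call last):
TypeError: unsupported operand type(s) for *: 'NoneType' and 'float'
```

Run:
```python
from h import *
T=[(.04,0,.215,np.pi/2)]
s=.143
for th in np.r_[1.0,.85,.7,.55,.4,.25,.1,0]:
    c,sn=np.cos(th),np.sin(th)
    T.append((.081-s*c+.007*sn+.012*sn,0,.056+s*sn+.007*c-.002,None))
plan(T)
im,i=grab('wrist','w1')
```

```text
t 2.48 tip case [0.0493 0.0035 0.2656] jaw case 1.572 F [ 0.2  0.  -0.1] w -0.0 q1,7 [-0.18  1.61]
[ 1.27 -0.09 -0.23] turn 0.01
[ 0.92 -0.   -0.5 ] turn 0.0
[ 0.3  -0.   -0.47] turn 0.0
[ 0.37 -0.   -0.42] turn 0.0
[ 0.42 -0.   -0.37] turn 0.0
[ 0.47 -0.   -0.31] turn 0.0
[ 0.5  -0.   -0.24] turn 0.0
[ 0.52 -0.   -0.16] turn 0.0
[ 0.36 -0.   -0.06] turn 0.0
```

View pics/w1.png

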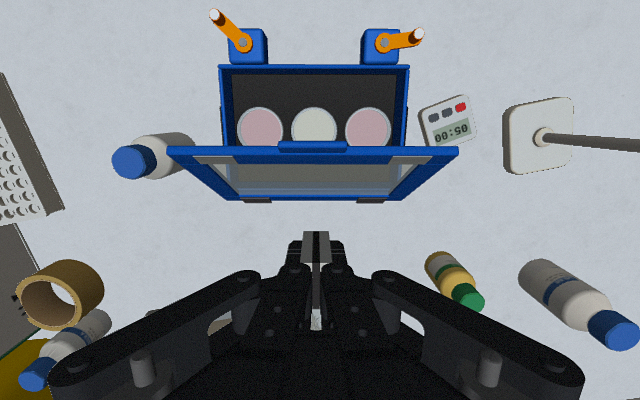

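The wrist view shows the shut fingers centred behind the open lid (lip at px 313,146), with the bottle and timer clear of it. I'll push the lid down now.

Request:
jog_arm(deltas=[[[0.8, -0.1, -0.2, 0], [0.5, 0, 0, 0], [0.45, 0, -0.25, 0], [0.45, 0, -0.25, 0], [0, 0, 0, 0]]])

```text
t: 3.15
tcp_pos: [0.5805, -0.1065, 0.2514]
eef_rot: [2.767, 1.568, 2.567]
force: [0.3, -0.9, -0.1]
width: 0.0
```

Request:
jog_arm(deltas=[[[0.15, 0, -0.24, 0], [0.15, 0, -0.23, 0], [0.19, 0, -0.21, 0], [0.18, 0, -0.21, 0], [0, 0, 0, 0]]])

```text
t: 3.78
tcp_pos: [0.545, -0.1013, 0.2242]
eef_rot: [-2.997, 1.568, 3.084]
force: [-0.1, -0.1, -0.2]
width: 0.0
```

Run:
```python
from h import *
T=[]
s=.143
for th in np.r_[.55,.4,.25,.1,0]:
    c,sn=np.cos(th),np.sin(th)
    T.append((.081-s*c+.007*sn+.012*sn,0,.056+s*sn+.007*c-.002,None))
plan(T)
im,i=grab('wrist','w2');im,i=grab('top','t2')
cv2.imwrite('pics/c2.png',np.vstack([np.load('pics/w2.npy')[:,:],cv2.resize(im[135:260,215:415],(640,400))[:,:]])[::1,:,::-1][::,:][:800][::2,::2])
```

```text
t 3.77 tip case [-0.015  -0.0017  0.1512] jaw case 1.571 F [-0.1 -0.1 -0.2] w 0.0 q1,7 [-0.18  1.64]
[ 0.41  0.04 -0.4 ] turn 0.0
[ 0.47  0.   -0.31] turn 0.0
[ 0.5   0.   -0.24] turn 0.0
[ 0.52  0.   -0.16] turn 0.0
[ 0.36  0.   -0.06] turn 0.0
```

View pics/c2.png

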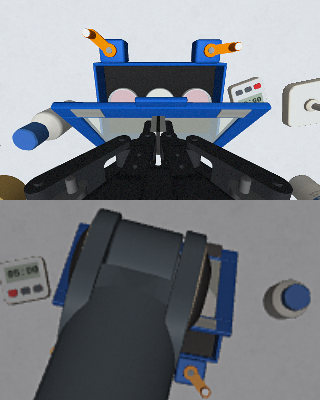

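```bash
cat >> h.py <<'E'
def edge(th,y=0,s=.156): return w(.081-s*np.cos(th)+.007*np.sin(th),y,.056+s*np.sin(th)+.007*np.cos(th))
E
python3 - <<'E'
from h import *
i=eyes.camera_info('wrist'); s,p,R=pose(); print('tip px',proj(i,p+.073*R[:,0]),'cam',(-np.array(i['R']).T@i['t']).round(3))
for th in(.4,.5,.6,.7,.8,.9,1.,1.1): print(th,edge(th).round(3),proj(i,edge(th,.11)).round(),proj(i,edge(th,-.11)).round())
im=np.load('pics/w2.npy')[150:360,90:560]; cv2.imwrite('pics/c3.png',im[:,:,::-1])
E
```

```text
tip px [316.39302566 247.76994968] cam [ 0.478 -0.088  0.295]
0.4 [ 0.501 -0.091  0.123] [504. 156.] [135. 156.]
0.5 [ 0.508 -0.092  0.137] [517. 173.] [122. 173.]
0.6 [ 0.517 -0.094  0.15 ] [530. 194.] [109. 194.]
0.7 [ 0.527 -0.096  0.162] [544. 220.] [ 96. 220.]
0.8 [ 0.538 -0.098  0.173] [557. 250.] [ 84. 250.]
0.9 [ 0.55  -0.1    0.183] [568. 285.] [ 73. 285.]
1.0 [ 0.562 -0.103  0.191] [578. 324.] [ 64. 324.]
1.1 [ 0.576 -0.106  0.198] [585. 364.] [ 57. 363.]
```

View pics/c3.png

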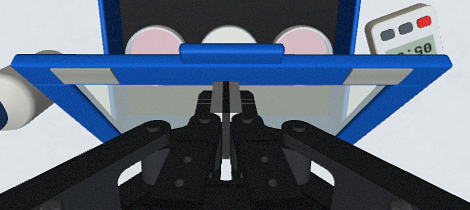

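The wrist crop puts the lid's edge corners at about px (102..540, 212), so θ ≈ 0.66. The lid is following the fingers with low force, so I'll continue.

Request:
jog_arm(deltas=[[[0.2, 0.04, -0.2, 0], [0.2, 0, -0.2, 0], [0.23, 0, -0.15, 0], [0.24, 0, -0.15, 0], [0, 0, 0, 0]]])

```text
t: 4.5
tcp_pos: [0.5179, -0.0937, 0.1891]
eef_rot: [-3.121, 1.567, 2.96]
force: [0.0, -0.3, -0.5]
width: 0.0
```

Request:
jog_arm(deltas=[[[0.25, 0, -0.12, 0], [0.25, 0, -0.12, 0], [0.26, 0, -0.08, 0], [0.26, 0, -0.08, 0], [0, 0, 0, 0]]])

```text
t: 5.12
tcp_pos: [0.5024, -0.0906, 0.1483]
eef_rot: [-3.065, 1.567, 3.016]
force: [0.7, -0.3, 0.2]
width: -0.0
```

Run:
```python
from h import *
plan([(-.062,0,.063,None)])
```

```text
t 5.12 tip case [-0.0589  0.0002  0.0753] jaw case 1.571 F [ 0.7 -0.3  0.2] w -0.0 q1,7 [-0.17  1.67]
[ 0.31 -0.   -0.08] turn 0.0
```

Pressing home slowly, watching the force.

Request:
jog_arm(deltas=[[[0.1, 0, -0.03, 0], [0.1, 0, -0.03, 0], [0.1, 0, 0, 0], [0, 0, 0, 0]]])

```text
t: 5.62
tcp_pos: [0.5009, -0.0902, 0.1371]
eef_rot: [3.117, 1.57, 2.915]
force: [-0.4, -0.4, 0.0]
width: -0.0003
```

Request:
jog_arm(deltas=[[[0.05, 0, 0, 0], [0.05, 0, 0, 0], [0, 0, 0, 0]]])

```text
t: 6.0
tcp_pos: [0.501, -0.0904, 0.1353]
eef_rot: [2.254, 1.569, 2.052]
force: [-6.1, 0.7, 20.5]
width: 0.0003
```

Upward force is 20 N with the tip at z ≈ 62 mm, so the lid is on its stop. Next: lift, turn, and go to the left knob.

```bash
cat >> h.py <<'E'
LPc,RPc=loc([.48297,-.0099,.072]),loc([.45284,-.15659,.072])
def kn(P,a,z,r=.03): return (P[0]+r*np.cos(a),P[1]+r*np.sin(a),z)
E
python3 - <<'E'
from h import *
print(LPc,RPc)
plan([(-.06,0,.13,None),(*kn(LPc,1.698,.13),1.698-np.pi/2),(*kn(LPc,1.698,.075),None)])
E
```

```text
[-0.09390622  0.07534145  0.072     ] [-0.09390453 -0.07440356  0.072     ]
t 6.0 tip case [-0.0601  0.0003  0.0623] jaw case 1.571 F [-6.1  0.7 20.5] w 0.0003 q1,7 [-0.16  1.69]
[-1.69 -0.    0.  ] turn 0.0
[ 0.    2.63 -0.94] turn 10.34
[1.37 0.   0.  ] turn 0.0
```

Request:
jog_arm(deltas=[[[-0.85, 0, 0, 0], [-0.85, 0, 0, 0], [0, 0.88, -0.31, 0], [0, 0.88, -0.31, 0], [0, 0.87, -0.32, 0]]])

```text
t: 6.62
tcp_pos: [0.4852, 0.0214, 0.2016]
eef_rot: [1.158, 1.57, 0.955]
force: [0.9, 0.1, -1.3]
width: 0.0
```

Request:
jog_arm(deltas=[[[0, 0, 0, 1], [0, 0, 0, 1], [0, 0, 0, 1], [0, 0, 0, 1], [0, 0, 0, 1]]], claw=0.0)

```text
t: 7.25
tcp_pos: [0.4853, 0.0203, 0.2014]
eef_rot: [-2.708, 1.57, 2.67]
force: [0.1, -0.0, -0.5]
width: 0.0424
```

Request:
jog_arm(deltas=[[[0, 0, 0, 1], [0, 0, 0, 1], [0, 0, 0, 1], [0, 0, 0, 1], [0, 0, 0, 1]]])

```text
t: 7.88
tcp_pos: [0.4853, 0.0203, 0.2014]
eef_rot: [-2.105, 1.57, 2.576]
force: [0.1, 0.4, 0.6]
width: 0.0429
```

Request:
jog_arm(deltas=[[[0, 0, 0, 0.34], [0, 0, 0, 0]]])

```text
t: 8.12
tcp_pos: [0.4854, 0.0204, 0.2013]
eef_rot: [-1.362, 1.57, -3.007]
force: [1.2, -0.0, 0.3]
width: 0.043
```

Run:
```python
from h import *
plan([(*kn(LPc,1.698,.13),1.698-np.pi/2),(*kn(LPc,1.698,.075),None)])
im,i=grab('wrist','w3')
b=[(s[4],c.round(1),cast(i,*c,.08).round(4)) for s,c,_ in blobs(im,(5,150,120),(20,255,255),60)]
print(b)
for P,a in((LPc,1.698),(RPc,-2.342)): print('pred knob',proj(i,w(*kn(P,a,.091))),'pivot',proj(i,w(*P)))
for th in (0,.05): print('edge',th,[proj(i,edge(th,y)).round(1) for y in(.1,0,-.1)])
```

```text
t 8.12 tip case [-0.0977  0.1055  0.1283] jaw case 0.128 F [ 1.2 -0.   0.3] w 0.043 q1,7 [-0.67  0.1 ]
[-0.04 -0.    0.01] turn 0.01
[ 1.37  0.   -0.  ] turn 0.0
[(np.int32(765), array([314.1, 234.4]), array([0.4825, 0.0067, 0.08  ]))]
pred knob [316.63717099 222.23941361] pivot [316.46509155 250.33739279]
pred knob [266.53721716 438.87251066] pivot [295.11768211 400.7584149 ]
edge 0 [array([344.9, 219. ]), array([326.9, 327.1]), array([312.5, 414.1])]
edge 0.05 [array([346.6, 222.7]), array([327.9, 333.8]), array([313. , 422.6])]
```

View pics/w3.png

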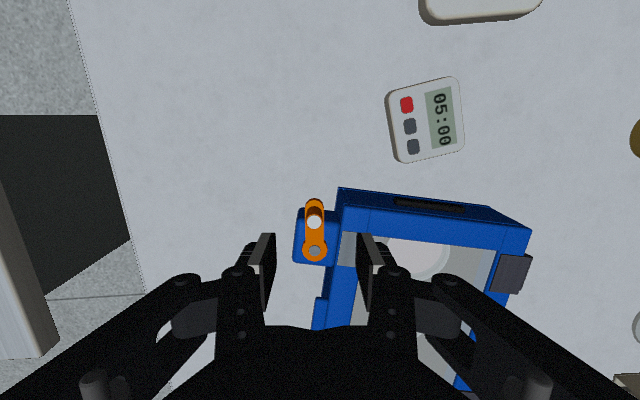

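The wrist view shows the left knob at (314,222) and its pivot at (315,250), within 2 px of my prediction and between the jaws, with the lid down. Descending and gripping lightly.

Request:
jog_arm(deltas=[[[0.7, -0.03, 0, 0], [0.63, 0, 0, 0], [0, 0, 0, 0]]])

```text
t: 8.55
tcp_pos: [0.4832, 0.0202, 0.147]
eef_rot: [-1.314, 1.567, -2.959]
force: [0.3, 0.0, 0.7]
width: 0.0426
```

Request:
jog_arm(deltas=[[[0, 0, 0, 0], [0, 0, 0, 0], [0, 0, 0, 0], [0, 0, 0, 0]]], claw=-1, newtons=20)

```text
t: 9.05
tcp_pos: [0.485, 0.0204, 0.1491]
eef_rot: [2.055, 1.569, 0.409]
force: [-1.1, -0.1, 6.2]
width: 0.0102
```

Run:
```python
from h import *
a=np.linspace(1.698,0,14)
plan([(*kn(LPc,q,.075),q-np.pi/2) for q in a])
```

```text
t 9.05 tip case [-0.0979  0.1055  0.0761] jaw case 0.128 F [-1.1 -0.1  6.2] w 0.0102 q1,7 [-0.61  0.18]
[0.03 0.   0.01] turn 0.0
[0.   0.1  0.01] turn 0.94
[0.   0.1  0.01] turn 0.94
[0.   0.1  0.01] turn 0.94
[0.   0.1  0.01] turn 0.94
[0.   0.1  0.01] turn 0.94
[0.   0.1  0.01] turn 0.94
[0.   0.1  0.01] turn 0.94
[0.   0.1  0.01] turn 0.94
[-0.    0.1   0.01] turn 0.94
[-0.    0.1   0.01] turn 0.94
[-0.    0.1   0.01] turn 0.94
[-0.    0.1   0.01] turn 0.94
[-0.    0.1   0.01] turn 0.94
```

Request:
jog_arm(deltas=[[[-0.06, 0, 0, 0], [0, 0.098, 0.0064, 0.935], [0, 0.098, 0.0064, 0.935], [0, 0.098, 0.0064, 0.935], [0, 0.098, 0.0064, 0.935]]])

```text
t: 9.68
tcp_pos: [0.4982, 0.016, 0.1498]
eef_rot: [-1.07, 1.569, 3.042]
force: [0.5, 1.4, -8.5]
width: 0.01
```

Request:
jog_arm(deltas=[[[0, 0.098, 0.0064, 0.935], [0, 0.098, 0.0064, 0.935], [0, 0.098, 0.0064, 0.935], [0, 0.098, 0.0064, 0.935], [0, 0, 0, 0]]])

```text
t: 10.3
tcp_pos: [0.5088, 0.0041, 0.1498]
eef_rot: [-0.133, 1.569, -2.822]
force: [2.6, 1.0, -9.4]
width: 0.0105
```

Run:
```python
from h import *
print(kn(LPc,1.698*5/13,0),1.698*5/13-np.pi/2)
plan([(*kn(LPc,0,.077),-np.pi/2)])
```

```text
(np.float64(-0.0700796873691418), np.float64(0.09357044477089295), 0) -0.9177194037179734
t 10.3 tip case [-0.0715  0.0942  0.0768] jaw case -0.915 F [ 2.6  1.  -9.4] w 0.0105 q1,7 [-0.76 -0.61]
[-0.01  0.49  0.14] turn 4.7
```

Request:
jog_arm(deltas=[[[0.02, 0.098, 0.0064, 0.935], [0, 0.098, 0.0064, 0.935], [0, 0.098, 0.0064, 0.935], [0, 0.098, 0.0064, 0.935], [0, 0.098, 0.0064, 0.935]]])

```text
t: 10.92
tcp_pos: [0.5114, -0.0149, 0.1497]
eef_rot: [-0.907, 1.569, 2.032]
force: [1.0, 0.2, -3.7]
width: 0.0103
```

Request:
jog_arm(deltas=[[[0, 0, 0, 0], [0, 0, 0, 0]]])

```text
t: 11.18
tcp_pos: [0.5113, -0.0152, 0.1497]
eef_rot: [-0.541, 1.57, 2.402]
force: [-0.1, 0.6, -5.5]
width: 0.0106
```

Run:
```python
from h import *
plan([(*kn(LPc,0,.077),-np.pi/2)])
im,i=grab('wrist','w4')
K=w(*kn(LPc,0,.091)); print(proj(i,K),proj(i,w(*LPc)))
```

```text
t 11.18 tip case [-0.0652  0.0758  0.0767] jaw case -1.567 F [-0.1  0.6 -5.5] w 0.0106 q1,7 [-0.81 -1.08]
[-0.01  0.01 -0.03] turn 0.03
[315.91289341 255.68161459] [315.68468942 286.98619753]
```

View pics/w4.png

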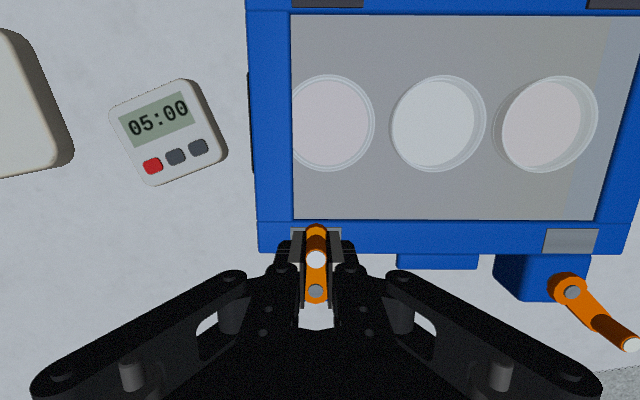

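The wrist view shows the left wing over the lid, with the pivot at (315,291) and the knob at (316,259). The lid edge looks tilted by about 1.5°, so I'll check the case yaw by casting its edges onto z = 63 mm.

Run:
```python
from h import *
i=eyes.camera_info('wrist'); im=np.load('pics/w4.npy')
m=cv2.inRange(cv2.cvtColor(im,cv2.COLOR_RGB2HSV),(105,150,60),(125,255,255))
# pane's rear and front borders (pane meets blue bar): first blue going outward from pane centre row
for name,us,step,v0 in(('rear',range(310,580,30),-1,60),('front',range(380,530,20),1,195)):
    P=[]
    for u in us:
        v=v0
        while 0<v<399 and not m[v,u]: v+=step
        P.append(loc(cast(i,u,v,.063)))
    P=np.array(P); k=np.polyfit(P[:,1],P[:,0],1); print(name,P[:,0].round(4),'yaw err',-k[0])
# inner left pane border
P=np.array([loc(cast(i,next(u for u in range(300,230,-1) if m[v,u]),v,.063)) for v in range(30,210,20)])
print('left',P[:,1].round(4),np.polyfit(P[:,0],P[:,1],1)[0])
```

```text
rear [0.05   0.0501 0.0497 0.0497 0.0498 0.0498 0.0499 0.0495 0.0495] yaw err -0.0037014767835570196
front [-0.0554 -0.0554 -0.0554 -0.0553 -0.0553 -0.0559 -0.0558 -0.0558] yaw err -0.005905788688549332
left [0.0883 0.0885 0.0887 0.0884 0.0886 0.0888 0.0884 0.0886 0.0889] -0.004141064646873401
```

The yaw error is under 0.006 rad, so the frame is good. Releasing, lifting, and going to the right knob.

Request:
jog_arm(deltas=[[[0, 0, 0, 0], [0, 0, 0, 0], [0, 0, 0, 0]]], claw=0.0)

```text
t: 11.6
tcp_pos: [0.5118, -0.016, 0.1502]
eef_rot: [-3.059, 1.57, -0.119]
force: [-0.3, 0.3, -0.2]
width: 0.0426
```

Request:
jog_arm(deltas=[[[-0.8, 0, 0, 0], [-0.6, 0, 0, 0], [0, 0, 0, 0]]])

```text
t: 11.98
tcp_pos: [0.5125, -0.016, 0.2073]
eef_rot: [-2.846, 1.567, 0.094]
force: [-0.1, 0.6, -0.6]
width: 0.0428
```

Run:
```python
from h import *
plan([(*kn(RPc,-2.342,.13),-2.342+np.pi/2),(*kn(RPc,-2.342,.075),None)])
im,i=grab('wrist','w5')
m=max(blobs(im[:, :420],(5,150,120),(20,255,255),60),key=lambda b:b[0][4])
print(m[0],m[1],proj(i,w(*kn(LPc,0,.091))),proj(i,w(*LPc)))
```

```text
t 11.97 tip case [-0.0635  0.0754  0.1343] jaw case -1.569 F [-0.1  0.6 -0.6] w 0.0428 q1,7 [-0.9  -1.16]
[0.1  4.28 1.29] turn -5.72
[ 1.37 -0.    0.  ] turn 0.0
[303 200  25  60 704] [314.86789773 233.80397727] [315.17672714 218.96791813] [315.21082354 246.93277014]
```

Request:
jog_arm(deltas=[[[0, 0.86, 0.26, 0], [0, 0.86, 0.26, 0], [0, 0.86, 0.26, 0], [0, 0.86, 0.26, 0], [0.1, 0.84, 0.25, 0]]])

```text
t: 12.65
tcp_pos: [0.4258, -0.1738, 0.2012]
eef_rot: [-0.04, 1.57, 2.9]
force: [0.3, -0.3, -0.5]
width: 0.0424
```

Request:
jog_arm(deltas=[[[0, 0, 0, -1], [0, 0, 0, -1], [0, 0, 0, -1], [0, 0, 0, -1], [0, 0, 0, -1]]])

```text
t: 13.28
tcp_pos: [0.4262, -0.1728, 0.201]
eef_rot: [-0.757, 1.569, 2.886]
force: [-0.4, 1.0, -0.1]
width: 0.0428
```

Request:
jog_arm(deltas=[[[0, 0, 0, -0.72], [0, 0, 0, 0]]])

```text
t: 13.52
tcp_pos: [0.4263, -0.1729, 0.2012]
eef_rot: [-1.21, 1.569, 2.527]
force: [-0.9, 0.7, -0.8]
width: 0.0426
```

Run:
```python
from h import *
plan([(*kn(RPc,-2.342,.13),-2.342+np.pi/2),(*kn(RPc,-2.342,.077),None)])
im,i=grab('wrist','w6')
print(proj(i,w(*kn(RPc,-2.342,.091))),proj(i,w(*RPc)))
```

```text
t 13.53 tip case [-0.1167 -0.0957  0.1282] jaw case -0.772 F [-0.9  0.7 -0.8] w 0.0426 q1,7 [-0.47 -0.24]
[-0.04  0.04 -0.03] turn -0.01
[ 1.32  0.   -0.  ] turn 0.0
[318.34437471 219.39955576] [318.16141206 169.78465357]
```

View pics/w6.png

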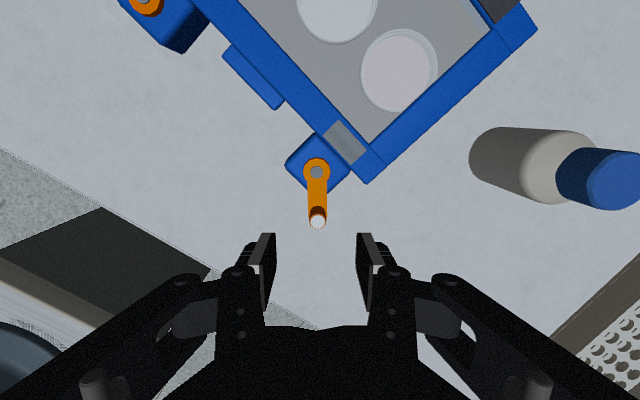

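The right knob is at (317,221) and its pivot at (316,172), as predicted and between the jaws.

Request:
jog_arm(deltas=[[[0.7, 0.03, -0.03, 0], [0.57, 0, 0, 0], [0, 0, 0, 0]]])

```text
t: 13.95
tcp_pos: [0.4273, -0.1731, 0.1497]
eef_rot: [-0.677, 1.567, 3.06]
force: [-0.4, -0.0, 0.9]
width: 0.043
```

Request:
jog_arm(deltas=[[[0, 0, 0, 0], [0, 0, 0, 0], [0, 0, 0, 0], [0, 0, 0, 0]]], claw=-1)

```text
t: 14.45
tcp_pos: [0.4288, -0.1736, 0.1517]
eef_rot: [2.534, 1.57, -0.01]
force: [-0.1, 0.0, 6.3]
width: 0.0103
```

Run:
```python
from h import *
a=np.linspace(-2.342,0,19); print(2*.03*np.sin(a[1]/2-a[0]/2)/.04*np.array([np.cos((a[1]-a[0])/2),np.sin((a[1]-a[0])/2)]))
plan([(*kn(RPc,q,.077),q+np.pi/2) for q in a[:4]])
```

```text
[0.09730824 0.00633939]
t 14.45 tip case [-0.114  -0.0959  0.0787] jaw case -0.771 F [-0.1  0.   6.3] w 0.0103 q1,7 [-0.37 -0.14]
[ 0.04 -0.02  0.01] turn 0.0
[ 0.    0.1  -0.01] turn -0.93
[ 0.    0.1  -0.01] turn -0.93
[ 0.    0.1  -0.01] turn -0.93
```

Request:
jog_arm(deltas=[[[-0.04, 0, 0, 0], [0, 0.0973, -0.0063, -0.932], [0, 0.0973, -0.0063, -0.932], [0, 0.0973, -0.0063, -0.932], [0, 0.0973, -0.0063, -0.932]]])

```text
t: 15.08
tcp_pos: [0.44, -0.1825, 0.152]
eef_rot: [-2.012, 1.569, 2.251]
force: [1.1, 2.2, -5.4]
width: 0.0102
```

Request:
jog_arm(deltas=[[[0, 0.0973, -0.0063, -0.932], [0, 0.0973, -0.0063, -0.932], [0, 0.0973, -0.0063, -0.932], [0, 0.0973, -0.0063, -0.932], [0, 0, 0, 0]]])

```text
t: 15.7
tcp_pos: [0.455, -0.185, 0.152]
eef_rot: [-2.657, 1.568, 2.122]
force: [0.3, 4.1, -5.4]
width: 0.0102
```

Request:
jog_arm(deltas=[[[0, 0.0973, -0.0063, -0.932], [0, 0.0973, -0.0063, -0.932], [0, 0.0973, -0.0063, -0.932], [0, 0.0973, -0.0063, -0.932], [0, 0, 0, 0]]])

```text
t: 16.32
tcp_pos: [0.4689, -0.1799, 0.1519]
eef_rot: [-2.947, 1.566, 2.351]
force: [-0.7, 5.9, -2.6]
width: 0.0102
```

Run:
```python
from h import *
q=-2.342/3; print(kn(RPc,q,0),q+np.pi/2)
plan([(*kn(RPc,0,.079),np.pi/2)])
```

```text
(np.float64(-0.07259119618639716), np.float64(-0.09551615315719006), 0) 0.7901296601282298
t 16.32 tip case [-0.0738 -0.0938  0.0789] jaw case 0.788 F [-0.7  5.9 -2.6] w 0.0102 q1,7 [-0.04  1.11]
[-0.    0.52 -0.17] turn -5.61
```

Request:
jog_arm(deltas=[[[0, 0.0973, -0.0063, -0.932], [0, 0.0973, -0.0063, -0.932], [0, 0.0973, -0.0063, -0.932], [0, 0.0973, -0.0063, -0.932], [0, 0, 0, 0]]])

```text
t: 16.95
tcp_pos: [0.4783, -0.1687, 0.1519]
eef_rot: [3.062, 1.565, 2.596]
force: [-3.2, 6.0, -1.1]
width: 0.0102
```

Request:
jog_arm(deltas=[[[0, 0.0973, -0.0063, -0.932], [0, 0.0973, -0.0063, -0.932], [0, 0, 0, 0], [0, 0, 0, 0]]])

```text
t: 17.45
tcp_pos: [0.4806, -0.1617, 0.1519]
eef_rot: [2.906, 1.565, 2.7]
force: [-3.9, 4.2, -1.7]
width: 0.0103
```

Run:
```python
from h import *
plan([(*kn(RPc,0,.079),np.pi/2)])
```

```text
t 17.45 tip case [-0.066  -0.0737  0.0789] jaw case 1.567 F [-3.9  4.2 -1.7] w 0.0103 q1,7 [0.08 1.72]
[-0.   -0.02  0.05] turn -0.03
```

Request:
jog_arm(deltas=[[[0, -0.02, 0, 0], [0, 0, 0, 0]]])

```text
t: 17.7
tcp_pos: [0.4806, -0.162, 0.1518]
eef_rot: [2.834, 1.565, 2.627]
force: [-3.0, 5.2, -0.4]
width: 0.0106
```

Request:
jog_arm(deltas=[[[0, 0, 0, 0], [0, 0, 0, 0], [0, 0, 0, 0]]], claw=0.0)

```text
t: 18.08
tcp_pos: [0.4828, -0.164, 0.153]
eef_rot: [-0.413, 1.57, -0.616]
force: [0.9, 0.3, 1.0]
width: 0.0428
```

Request:
jog_arm(deltas=[[[-0.6, 0, 0, 0], [-1, 0, 0, 0], [-1, 0, 0, 0], [-1, 0.5, 0, 0], [-0.5, 0.8, 0, 0]]])

```text
t: 18.7
tcp_pos: [0.4936, -0.1135, 0.3194]
eef_rot: [-0.012, 1.566, -0.218]
force: [0.8, -0.8, 0.3]
width: 0.0427
```

Request:
jog_arm(deltas=[[[-0.5, 0.8, 0, 0], [-0.2, 0, 0, 0], [0, 0, 0, 0]]])

```text
t: 19.08
tcp_pos: [0.4993, -0.082, 0.3451]
eef_rot: [-0.269, 1.57, -0.472]
force: [-0.7, -0.7, -0.6]
width: 0.0429
```

Run:
```python
from h import *
plan([])
im,i=grab('wrist','w7')
for n,P in(('L',LPc),('R',RPc)):
    p,k=proj(i,w(*P)),proj(i,w(*kn(P,0,.091))); print(n,'pred',p.round(1),k.round(1))
for s,c,m in blobs(im,(5,150,120),(20,255,255),60):
    v,u=np.nonzero(m); q=np.array([loc(cast(i,a,b,.072))[:2] for a,b in zip(u,v)]); 
    e=np.linalg.eigh(np.cov(q.T))[1][:,1]; e*=np.sign(e[0]); print(s,q.mean(0).round(4),q.min(0).round(4),q.max(0).round(4),'ang',np.arctan2(e[1],e[0]).round(3))
for th in(0,.03,.06): print(th,[proj(i,edge(th,y)).round(1) for y in(.11,-.11)])
```

```text
t 19.07 tip case [-0.0633  0.008   0.2721] jaw case 1.57 F [-0.7 -0.7 -0.6] w 0.0429 q1,7 [-0.08  1.48]
L pred [372.8 149.2] [374.6 177.3]
R pred [246.6 149.3] [244.5 177.5]
[239 140  16  41 350] [-0.085  -0.0741] [-0.1048 -0.0834] [-0.0567 -0.0654] ang 0.031
[365 140  17  41 358] [-0.0846  0.075 ] [-0.1047  0.066 ] [-0.0566  0.085 ] ang -0.046
0 [array([398.7, 163.8]), array([220.5, 163.9])]
0.03 [array([399.7, 164.6]), array([219.3, 164.8])]
0.06 [array([400.8, 165.6]), array([218. , 165.8])]
```

View pics/w7.png

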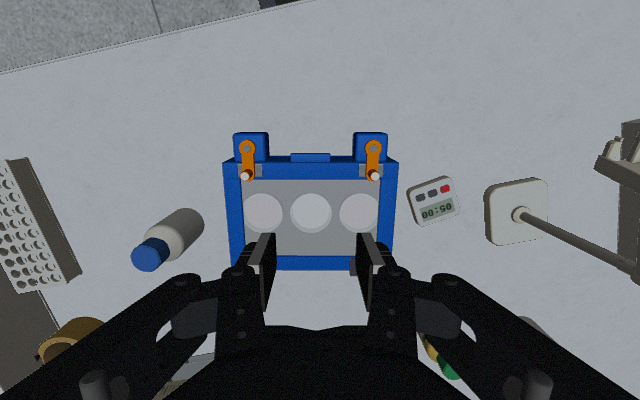

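The final wrist view shows both wings pointing in over the lid (knobs at about (246,177) and (375,177)), the lid shut, and the bottle and timer standing. I'll do one finer check of the wing angles and of whether the two loose items moved.

Run:
```python
from h import *
i=eyes.camera_info('wrist'); im=np.load('pics/w7.npy'); g=im.min(2).astype(float)
for n,P in(('L',LPc),('R',RPc)):
    k=proj(i,w(*kn(P,0,.091))); p=proj(i,w(*P))
    def cen(q,cond):
        x,y=np.round(q).astype(int); r=8; s=im[y-r:y+r+1,x-r:x+r+1].astype(int); v,u=np.nonzero(cond(s)); return np.array([u.mean()+x-r,v.mean()+y-r]),len(u)
    kk,n1=cen(k,lambda s:(s.min(2)>190))
    pp,n2=cen(p,lambda s:(s.max(2)-s.min(2)<45)&(s.max(2)>90))
    K=loc(cast(i,*kk,.091));Q=loc(cast(i,*pp,.072)); d=K-Q
    print(n,kk.round(1),n1,pp.round(1),n2,K.round(4),Q.round(4),'ang',np.arctan2(d[1],d[0]).round(3),'r',np.hypot(*d[:2]).round(4))
for nm in('w1','w7'): pass
b=max(blobs(im[200:300,100:200],(100,120,80),(125,255,255),60),key=lambda b:b[0][4]); print('bottle cap',cast(i,b[1][0]+100,b[1][1]+200,.118).round(3))
cv2.imwrite('pics/c7.png',cv2.resize(im[125:200,210:410],None,fx=4,fy=4,interpolation=cv2.INTER_CUBIC)[:,:,::-1])
```

```text
L [nan nan] 0 [374. 148.] 47 [nan nan nan] [-0.096   0.0762  0.072 ] ang nan r nan
R [nan nan] 0 [245.4 148.9] 48 [nan nan nan] [-0.0952 -0.076   0.072 ] ang nan r nan
bottle cap [ 0.545 -0.291  0.118]<stdin>:6: RuntimeWarning: Mean of empty slice.
  ret = ret.dtype.type(ret / rcount)
```

View pics/c7.png

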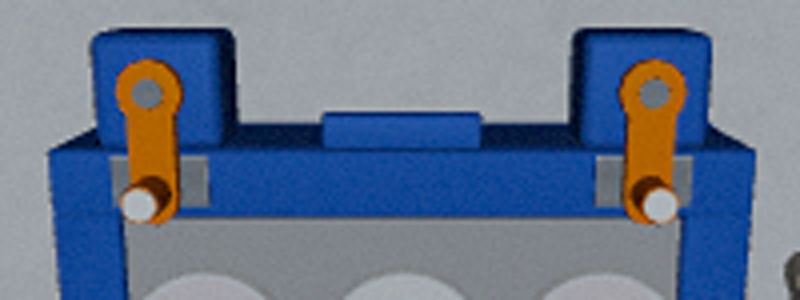

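Run:
```python
from h import *
i=eyes.camera_info('wrist')
c=lambda u,v,z: loc(cast(i,u/4+210-.4,v/4+125-.4,z))
for n,p,k in(('L',(654,94),(660,205)),('R',(147,94),(139,204))):
    d=c(*k,.091)-c(*p,.072); print(n,d.round(4),np.arctan2(d[1],d[0]).round(3))
# wing body centre at crop row 165 against pivot (same plane)
for n,p,k in(('L',(654,94),(650.5,165)),('R',(147,94),(153,165))):
    d=c(*k,.072)-c(*p,.072); print('wing',n,d.round(4),np.arctan2(d[1],d[0]).round(3))
```

```text
L [ 0.0295 -0.0004  0.019 ] -0.013
R [0.0292 0.0002 0.019 ] 0.006
wing L [0.0212 0.0001 0.    ] 0.003
wing R [0.0212 0.0004 0.    ] 0.018
```

Both wings are within 0.02 rad of straight in, the lid is on its stop, and the bottle hasn't moved. Handing in.

```bash
python3 -c "
from workcell import finish_job
print(finish_job())"
```

```text
the job is handed in; nothing more can be done
None
```

I swung the lid down with the shut fingers until it was home. Then I gripped each knob, turned the left button and then the right one straight in over the lid edge, released them and lifted clear. The job was handed in at about 19 s of robot time.

**Last checks:**
- **Lid:** it stopped with about 20 N upward on the fingers and the fingertip at z ≈ 62 mm, where the shut lid's top is 63 mm. In the closing pictures it looks level, and both wings passed over it without jamming.
- **Wings:** in the final wrist picture, the knob-to-pivot direction was -0.013 rad for the left and 0.006 rad for the right. The wing bodies gave 0.003 and 0.018 rad.
- **Bottle:** its cap is where it was at the start, within about 4 mm of measurement error.
- **Timer:** I checked it only by eye. It appears standing in its place, and nothing came near it.
- **Forces:** the highest reported at the end of any move was about 21 N.

**Checks that failed or disagreed:**
- An automatic search for the white knob tops found nothing, so I read those points off an enlarged picture instead.
- A rough fit over the orange areas gave -0.046 and 0.031 rad. I put that down to the tall knobs leaning in the view.

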